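Close the mill jar and find the socket for its clamp nut

TASK

The porcelain mill jar in the yellow ring is filled and its lid is on: swing its bridge bar fully home over the lid, into the catch post, then find which of the three sockets fits the hex nut on that bridge (snug, neither too small nor loose) and push it fully down over the nut, upright. Put sockets that do not fit back upright in the black tray. Finish while still gripping the right socket, seated on the nut ready to be tightened; leave the other jar's bridge where it is, and don't shove or knock over the pot, bottle and brush.

Things in the scene. Friction and masses are not known exactly. Their poses are not given: they have to be found in the camera images.
- ring: Yellow ring fixed to the bench, 188 mm outside, 160 mm inside, 12 mm high: the place of the jar that is being closed. Origin at its centre on the bench.
- tray: Black socket tray, fixed, 222 x 78 mm, walls 20 mm high and 4 mm thick, floor 4 mm above the bench, two cross walls making a row of three compartments (about 69 x 70 mm) along its x, 73 mm apart. Origin under its centre.
- jar_a: White porcelain mill jar (100 mm wide, rim 115 mm up), fixed, in a steel carrier: foot 152 mm wide, pivot post at local x -66 mm, headed catch post at x +66 mm (head 20 mm wide, top 159 mm up). Origin under its centre on the bench. Alike to jar b but for the nut size; one of them, at random, stands in the yellow ring with its lid on, the other empty to the left.
- bridge_a (a joint): Angle (rad) of jar a's flat blue bridge bar about its vertical pivot: 0 fully home over the lid, its side notch round the catch post (stop at 0); starts 0.7 to 1.4, swung aside to the left (+y). Stiff hinge (0.5 N m), stays where left. Bar 34 mm wide, 12 mm thick, top 149 mm above the bench, reaching 187 mm from the pivot.
- bridge_a_pivot (a point): Point on the pivot axis of bridge a, level with the bar's top; x points along the bar to the knob, z up.
- bridge_a_knob (a point): Middle of the upright black knob of bridge a (round, 14 mm in diameter, 34 mm tall, top 183 mm above the bench), 170 mm from the pivot.
- nut_a_seat (a point): Hex nut on bridge a's clamp screw, 66 mm from the pivot. Point on its axis on its flange (37 mm wide), 151.5 mm above the bench, where a fitting socket's mouth comes to rest; the hexagon stands 14 mm higher, top 3 mm bevelled. z up, x square to a pair of flats. Its size is not told and differs between the jars; one of the three sockets fits it. Turns only above 0.15 N m.
- jar_b: White porcelain mill jar (100 mm wide, rim 115 mm up), fixed, in a steel carrier: foot 152 mm wide, pivot post at local x -66 mm, headed catch post at x +66 mm (head 20 mm wide, top 159 mm up). Origin under its centre on the bench. Alike to jar a but for the nut size; one of them, at random, stands in the yellow ring with its lid on, the other empty to the left.
- bridge_b (a joint): Angle (rad) of jar b's flat blue bridge bar about its vertical pivot: 0 fully home over the lid, its side notch round the catch post (stop at 0); starts 0.7 to 1.4, swung aside to the left (+y). Stiff hinge (0.5 N m), stays where left. Bar 34 mm wide, 12 mm thick, top 149 mm above the bench, reaching 187 mm from the pivot.
- bridge_b_pivot (a point): Point on the pivot axis of bridge b, level with the bar's top; x points along the bar to the knob, z up.
- bridge_b_knob (a point): Middle of the upright black knob of bridge b (round, 14 mm in diameter, 34 mm tall, top 183 mm above the bench), 170 mm from the pivot.
- nut_b_seat (a point): Hex nut on bridge b's clamp screw, 66 mm from the pivot. Point on its axis on its flange (37 mm wide), 151.5 mm above the bench, where a fitting socket's mouth comes to rest; the hexagon stands 14 mm higher, top 3 mm bevelled. z up, x square to a pair of flats. Its size is not told and differs between the jars; one of the three sockets fits it. Turns only above 0.15 N m.
- socket_small_mid (a point): Smallest of three sockets (green band), for 13 mm across flats, play 0.9 mm a side: steel barrel 23 mm wide, 44 mm tall, hex mouth 18 mm deep in its underside; on top a square adapter, 13 mm wide, 32 mm tall, to grip. 76 mm tall, about 110 g. Point on its axis half-way up, 38 mm above the mouth's face; z up, x square to an adapter face and to a pair of mouth flats. Stands mouth down in the tray.
- socket_medium_mid (a point): Middle of three sockets (yellow band), for 19 mm across flats, play 0.9 mm a side: steel barrel 30 mm wide, 44 mm tall, hex mouth 18 mm deep in its underside; on top a square adapter, 13 mm wide, 32 mm tall, to grip. 76 mm tall, about 180 g. Point on its axis half-way up, 38 mm above the mouth's face; z up, x square to an adapter face and to a pair of mouth flats. Stands mouth down in the tray.
- socket_large_mid (a point): Largest of three sockets (red band), for 24 mm across flats, play 0.9 mm a side: steel barrel 37 mm wide, 44 mm tall, hex mouth 18 mm deep in its underside; on top a square adapter, 13 mm wide, 32 mm tall, to grip. 76 mm tall, about 250 g. Point on its axis half-way up, 38 mm above the mouth's face; z up, x square to an adapter face and to a pair of mouth flats. Stands mouth down in the tray.
- powder_pot_mid (a point): Bystander: small white pot with a black cap, 60 mm in diameter, 55 mm tall; point at its centre.
- spray_bottle_mid (a point): Bystander: clear bottle with a lilac cap, 48 mm in diameter, 125 mm tall; point at its centre.
- brush_grip (a point): Bystander: black fingerprint brush, 170 mm long, lying on the bench; point on its handle.
Not all that is in view belongs to the job. Leave any red look-alike of the jar_b alone.

How it is judged:
By the outcome, as a careful person would: the job done as asked, in the order asked, and still so for the second after the job is handed in, while the arm keeps its last pose, push and grip.
It also fails if it takes over 72 s, if anything falls off the work surface, if the arm or the gripper's body presses on something with over 40 N, if the wrist force passes 120 N, or if a joint passes its speed limit or range.

ROBOT

A 6-joint arm with a two-finger parallel gripper is mounted at the origin on the work surface. World frame = base frame: x ahead of the robot, y to its left, z up, the work surface at z = 0. Lengths are in m, angles in rad, forces in N, time in s.
With the tool pointing down it reaches from about 0.325 to 0.875 m from the base axis. Payload 4.4 kg.
Tool frame: the origin (TCP) lies on the centre line of the jaws, within the pads' length; the fingertips stand 25 mm ahead of it and the grasp point (between the pads) lies 6 mm ahead of it; z points along the fingers, y is the direction in which the jaws open and shut (so a half turn about z gives the same grasp; the last joint's range is limited). The gripper opens to 85 mm and grips with 20 to 120 N. Pads are 22 mm wide; open, the fingers measure 114 mm over their backs; the gripper's body (76 mm by 85 mm) begins 54 mm behind the grasp point. The pads swing forward as they close: fully open they stand 13 mm farther back than shut.
Start: joints at [1.173, 0.207, 1.542, -0, 1.393, -0.15], TCP at [0.14, 0.558, 0.256] pointing down, gripper open.
Joint ranges: [-2.73, 2.73], [-0.86, 2.22], [0.23, 2.46], [-1.11, 4.25], [0.08, 2.63], [-2.82, 2.82]. Speed limits (rad/s): [2.79, 2.79, 3.14, 3.14, 3.14, 3.14].

INTERFACE

Orientations are given as a unit quaternion [w, x, y, z].
In Python, from workcell import robot, imaging, job gives the robot as it stands.
- The arm moves only by the shell command python3 -m creep 'ROWS' [OPENING]. ROWS is JSON, a list of rows, each a list of 2 entries, a list of its own where there are three numbers: the shift along the tool's x, y, z in mm, then the turn, a rotation vector about the tool's x, y, z in rad. In form: [[[dx, dy, dz], [ax, ay, az]], ...]. A call has 1 to 8 rows; each row is the pose to reach, as a shift and turn from the pose measured when the call began, along the tool's axes at that moment; what a row does not reach only later rows make up. A row lasts 1/10 s, in which the tool goes at most 50 mm and 8.59 degrees, less where a joint would pass 70% of its speed; a pose out of reach is approached as far as the arm can. A call with a gripper value outside its range is refused whole. OPENING is the finger opening in mm, from 0 to 85.4, set as the call begins (- or left out, the last holds). The fingers move at their own pace and stop on an object; the grip force is fixed at half the most. Time passes only in rows, so rows that repeat a pose let the fingers close. It gives the time, the measured TCP pose, the force and the opening at its end, in the units of the state.
- robot.get_obs(): the state, without advancing time (a new reading comes with each control period).
- imaging.camera(name): name is "scene" or "side" or "wrist"; returns a dict with "pixels" (480x640x3 uint8, red, green, blue), "depth" (480x640 float32, m along the optical axis (not along the pixel's ray), 0 where there is no reading), "fov_y" (degrees; the focal length in pixels is half the picture's height over the tangent of half this angle, whatever the lens; pixels are square), "cx", "cy" (the principal point, pixels), "cam_to_world" (4x4, takes a point from camera to world coordinates). Camera axes: x right, y up, looking along -z (the intrinsics and any distortion apply to the point x, -y, -z); pixel columns grow to the right and rows downward; lengths in m; the calibration is good to about 2 mm. The wrist camera is an equidistant fisheye: a pixel r from the principal point sees the ray r / f radians off the axis. A picture is of the moment at which its call begins.
- job.hand_in(): hands the job in, once; it reports no verdict.
The state is a dict: "clock": time; "joints": joint angles; "joint_vel": joint speeds; "joint_efforts": joint torques, N m; "tcp_pos": TCP position; "ee_rot": TCP orientation; "ft_force": force on the tool from outside, world axes, zero at the start; "moment": the same for the moment, N m; "finger_gap": opening from 0.0 (shut) to 1.0 (fully open).
Only numpy, scipy, OpenCV 4.12 (cv2) and the standard library are available. Lean on these libraries where they do the work, as an engineer would, in place of code of your own. Each camera call takes 0.05 s, during which the arm holds its last target.

## Working session

There is one attempt and no reset: what is moved stays moved. The work goes in short steps, Python scripts to look and compute and a shell command to move; the robot and the scene stay as the last step left them, time stands still between calls to the robot, and variables do not carry over. Pictures are saved under pics/ and viewed, and the job is handed in when it is done.

```bash
ls; mkdir -p pics; cat > h.py <<'E'
import numpy as np, cv2, sys
from workcell import robot, imaging, job
def snap(name, fn):
    c=imaging.camera(name); 
    cv2.imwrite('pics/'+fn+'.png', c['pixels'][:,:,::-1]); np.savez('pics/'+fn+'.npz', **c); return c
def load(fn):
    return dict(np.load('pics/'+fn+'.npz'))
def ray(c,u,v,wrist=False):
    f=240/np.tan(np.radians(float(c['fov_y']))/2)
    a=np.array([(u-c['cx'])/f,(v-c['cy'])/f])
    if wrist:
        th=np.hypot(*a); d=np.array([a[0]/th*np.sin(th),a[1]/th*np.sin(th),np.cos(th)]) if th>1e-9 else np.array([0,0,1.])
    else: d=np.array([a[0],a[1],1.])
    d=np.array([d[0],-d[1],-d[2]])
    M=c['cam_to_world']; return M[:3,3], M[:3,:3]@d
def atz(c,u,v,z,wrist=False):
    o,d=ray(c,u,v,wrist); return o+d*(z-o[2])/d[2]
def cloud(c):  # pinhole only
    f=240/np.tan(np.radians(float(c['fov_y']))/2)
    v,u=np.mgrid[0:480,0:640]; D=c['depth']
    P=np.stack([(u-c['cx'])/f*D,-(v-c['cy'])/f*D,-D],-1)
    return P@c['cam_to_world'][:3,:3].T+c['cam_to_world'][:3,3]
def proj(c,p,wrist=False):
    M=c['cam_to_world']; q=M[:3,:3].T@(np.asarray(p)-M[:3,3]); q=np.array([q[0],-q[1],-q[2]])
    f=240/np.tan(np.radians(float(c['fov_y']))/2)
    if wrist:
        r=np.hypot(q[0],q[1]); th=np.arctan2(r,q[2]); a=q[:2]/r*th
    else: a=q[:2]/q[2]
    return a*f+np.array([c['cx'],c['cy']])
def st():
    o=robot.get_obs(); return o
E
python3 - <<'E'
from h import *
for n in ['scene','side','wrist']:
    c=snap(n,n+'0'); print(n,c['fov_y'],c['cx'],c['cy'],np.round(c['cam_to_world'],3).tolist())
print(st())
E
```

```text
pics
scene 44.14583480600628 318.4619929694712 244.91177049631978 [[-0.609, -0.552, 0.569, 1.283], [0.793, -0.435, 0.426, 0.615], [0.012, 0.711, 0.703, 1.103], [0.0, 0.0, 0.0, 1.0]]
side 46.70324975558015 316.03384346433756 243.40128117654703 [[0.83, 0.307, -0.466, -0.14], [-0.558, 0.452, -0.696, -0.91], [-0.003, 0.837, 0.546, 0.847], [0.0, 0.0, 0.0, 1.0]]
wrist 65.70646984690485 322.92448835296665 236.67829416920546 [[0.244, -0.933, -0.266, 0.073], [0.97, 0.234, 0.068, 0.574], [-0.001, -0.275, 0.962, 0.373], [0.0, 0.0, 0.0, 1.0]]
{'clock': 0.15, 'joints': array([ 1.17346327e+00,  2.07264892e-01,  1.54264527e+00, -1.32058274e-05,
        1.39355115e+00, -1.50513649e-01]), 'joint_vel': array([-5.22537005e-05, -1.97772311e-03, -3.55396819e-03, -4.66067850e-04,
       -1.72184703e-03, -3.71737547e-04]), 'joint_efforts': array([ 2.29252473e-04, -3.83509254e+01, -2.92039186e+01, -3.53514952e-04,
        6.62332488e-03,  8.07661053e-06]), 'tcp_pos': array([0.14028557, 0.55704134, 0.25536018]), 'ee_rot': array([-2.46489863e-04,  1.23095474e-01,  9.92394393e-01, -9.01252548e-04]), 'ft_force': array([0.5808776 , 0.76567518, 0.62042281]), 'moment': array([-0.06570818,  0.01323619,  0.02396261]), 'finger_gap': 0.9986382644420175}
```

View pics/scene0.png

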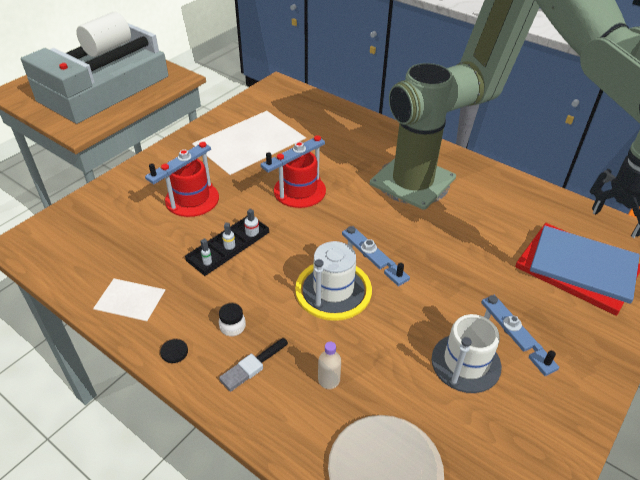

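View pics/side0.png

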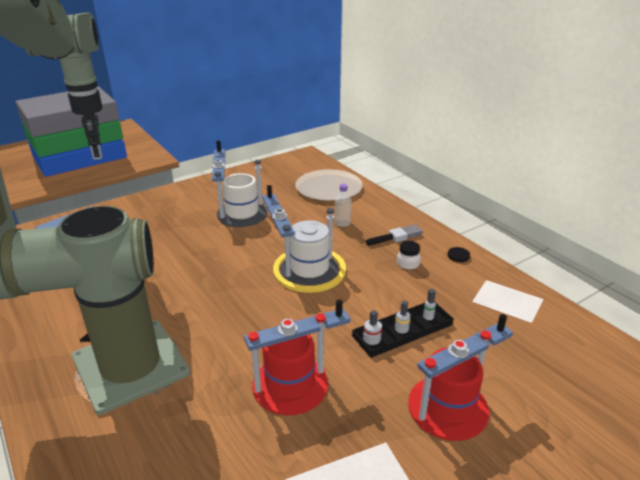

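View pics/wrist0.png

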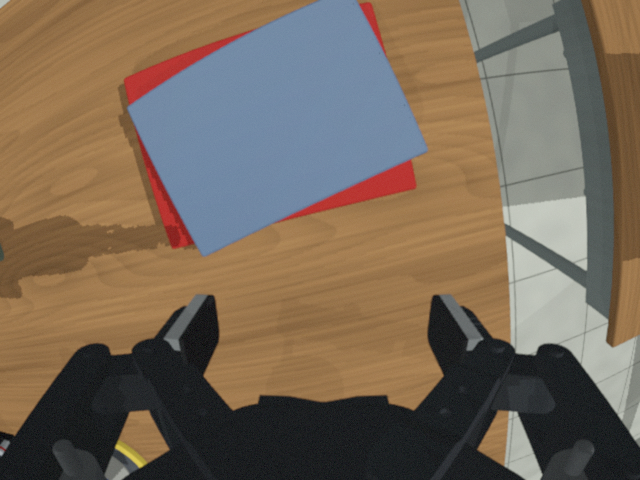

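```bash
python3 - <<'E'
from h import *
c=load('scene0'); P=cloud(c)
im=c['pixels'][:,:,::-1]
def crop(im,u0,v0,u1,v1,k,fn): cv2.imwrite('pics/'+fn+'.png',cv2.resize(im[v0:v1,u0:u1],None,fx=k,fy=k,interpolation=cv2.INTER_CUBIC))
crop(im,290,215,420,315,6,'c1'); crop(im,180,195,280,275,7,'c2')
hsv=cv2.cvtColor(c['pixels'],cv2.COLOR_RGB2HSV)
# ring
m=(hsv[...,0]>24)&(hsv[...,0]<34)&(hsv[...,1]>200)&(hsv[...,2]>150)
q=P[m]; q=q[(q[:,2]>0.003)&(q[:,2]<.02)]; print('ring n',len(q),q.min(0),q.max(0))
def circ(q):
    A=np.c_[2*q[:,:2],np.ones(len(q))]; s=np.linalg.lstsq(A,(q[:,:2]**2).sum(1),rcond=None)[0]; return s[:2],np.sqrt(s[2]+s[0]**2+s[1]**2)
print(circ(q))
# blue bars
m=(hsv[...,0]>100)&(hsv[...,0]<125)&(hsv[...,1]>90)
q=P[m]; k=(q[:,2]>.12)&(q[:,2]<.16)&(q[:,0]>0)&(q[:,0]<1)&(abs(q[:,1])<.8); q=q[k]
print(len(q))
vv,uu=np.where(m); uu=uu[k]; vv=vv[k]
for nm,s in [('ringbar',(uu>335)&(uu<415)),('otherbar',(uu>475)&(uu<560))]:
    b=q[s]; print(nm,len(b),np.median(b[:,2])); t=b[b[:,2]>.143][:,:2]; mu=t.mean(0); w,V=np.linalg.eigh(np.cov(t.T)); d=V[:,1]; pr=(t-mu)@d; print(mu,d,mu+d*pr.min(),mu+d*pr.max(), np.ptp((t-mu)@V[:,0]))
# knobs
for u,v in [(399,268),(549,358),(206,250),(228,238),(252,222),(206,246),(329,370),(231,315)]:
    print(u,v,P[v,u])
E
```

```text
ring n 206 [ 0.40661244 -0.01951012  0.00306005] [0.58885126 0.16540394 0.01984905]
(array([0.49955586, 0.07530092]), np.float64(0.08727370443450433))
2680
ringbar 718 0.14908897940218968
[0.4608909  0.16154289] [0.26715971 0.96365227] [0.43123258 0.05456456] [0.4850696  0.24875611] 0.036376950015565866
otherbar 1088 0.14948153159269173
[0.46770706 0.511689  ] [0.44014395 0.89792723] [0.41902948 0.41238301] [0.50673546 0.5913099 ] 0.03600761092266366
399 268 [0.4817752  0.23147107 0.17585423]
549 358 [0.5018039  0.57663927 0.17281362]
206 250 [ 0.61729889 -0.23672881  0.04618959]
228 238 [ 0.54912034 -0.22656757  0.04241933]
252 222 [ 0.47052027 -0.21413829  0.04877014]
206 246 [ 0.61910282 -0.2317336   0.06481827]
329 370 [0.72351971 0.2277111  0.07165739]
231 315 [ 0.73543712 -0.03710082  0.05744359]
```

```bash
python3 - <<'E'
from h import *
c=load('side0')
im=c['pixels'][:,:,::-1]
def crop(im,u0,v0,u1,v1,k,fn): cv2.imwrite('pics/'+fn+'.png',cv2.resize(im[v0:v1,u0:u1],None,fx=k,fy=k,interpolation=cv2.INTER_CUBIC))
crop(im,250,170,360,290,5,'c3'); crop(im,340,275,460,355,6,'c4')
E
```

```text
(no output)
```

View pics/c1.png

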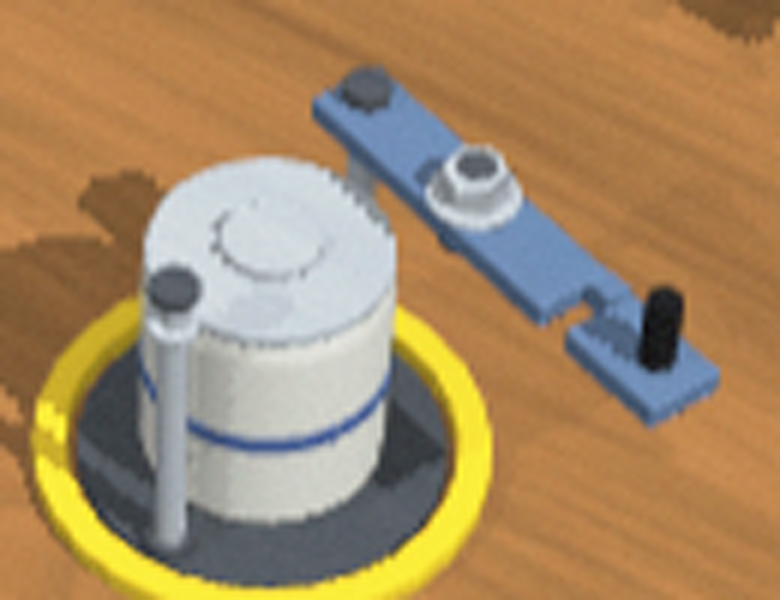

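View pics/c2.png

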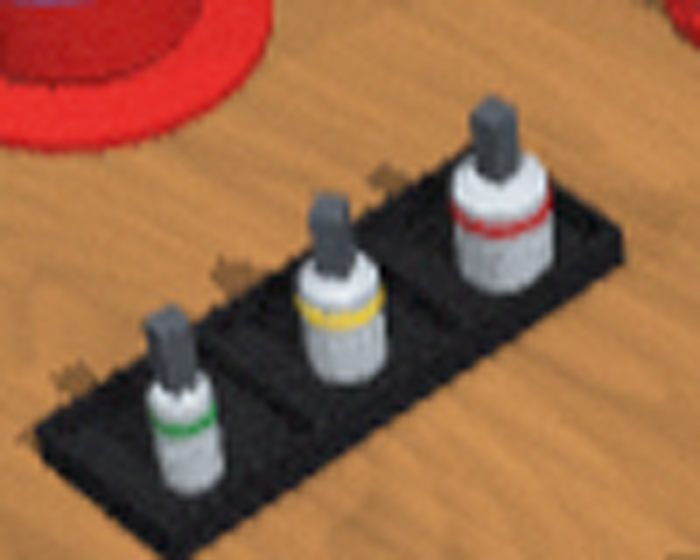

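View pics/c3.png

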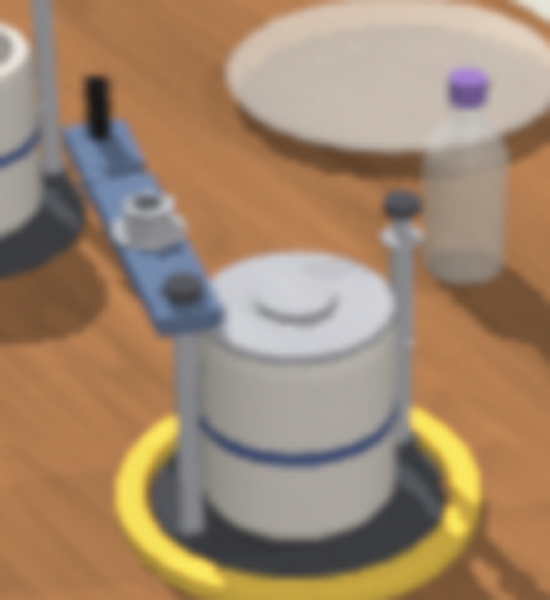

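```bash
python3 - <<'E'
from h import *
c=load('scene0'); P=cloud(c); s=load('side0')
piv=atz(c,290+368/6,215+88/6,.154); cat=atz(c,290+175/6,215+286/6,.159); kn=atz(c,290+665/6,215+292/6,.183); nut=atz(c,290+478/6,215+164/6,.1655)
print('scene',piv,cat,kn,nut)
print('side',atz(s,250+183/5,170+290/5,.154),atz(s,250+402/5,170+205/5,.159),atz(s,250+97/5,170+80/5,.183),atz(s,250+149/5,170+202/5,.1655))
print(np.linalg.norm(piv-kn),np.linalg.norm(piv-cat),(piv+cat)/2)
d=cat-piv;print('axis yaw',np.arctan2(d[1],d[0]),'bar yaw',np.arctan2(*(kn-piv)[[1,0]]))
for nm,u,v in [('g',180+170/7,195+318/7),('y',180+330/7,195+203/7),('r',180+495/7,195+108/7)]: print(nm,atz(c,u,v,.08))
print('ring from side: ')
hsv=cv2.cvtColor(c['pixels'],cv2.COLOR_RGB2HSV)
# tray: dark
m=(hsv[...,2]<45); m[:, :180]=0; m[:,275:]=0; m[:200]=0; m[275:]=0
q=P[m]; q=q[(q[:,2]>.015)&(q[:,2]<.024)]; r=cv2.minAreaRect((q[:,:2]*1000).astype(np.float32)); print('tray',r)
E
```

```text
scene [0.42731007 0.06885523 0.154     ] [0.56249439 0.07742028 0.159     ] [0.47465074 0.23073927 0.183     ] [0.44616363 0.13237121 0.1655    ]
side [0.43068816 0.06729044 0.154     ] [0.55878006 0.06795211 0.159     ] [0.47866051 0.22978191 0.183     ] [0.45066219 0.13149479 0.1655    ]
0.17113906918138846 0.13554763526728766 [0.49490223 0.07313776 0.1565    ]
axis yaw 0.06327376062805323 bar yaw 1.2862936150354094
g [ 0.61756985 -0.2366367   0.08      ]
y [ 0.53929568 -0.23404329  0.08      ]
r [ 0.46346963 -0.22221121  0.08      ]
ring from side: 
tray ((544.1644287109375, -236.36102294921875), (81.11065673828125, 220.8966522216797), 83.59846496582031)
```

View pics/c4.png

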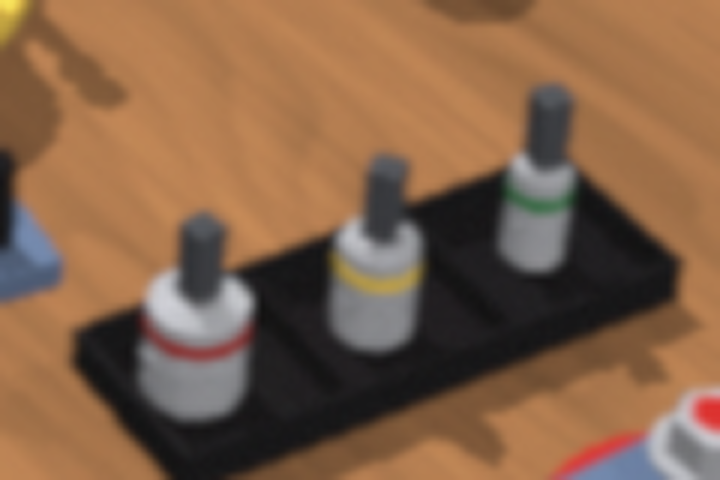

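```bash
cat >> h.py <<'E'
from scipy.spatial.transform import Rotation as R
def go(p,yaw,o=None,tilt=None):
    "target TCP pos (m), toolY world yaw, pointing down -> rows values"
    o=o or st(); q=o['ee_rot']; R0=R.from_quat([q[1],q[2],q[3],q[0]]).as_matrix()
    y=np.array([np.cos(yaw),np.sin(yaw),0]); z=np.array([0,0,-1.]); x=np.cross(y,z)
    R1=np.c_[x,y,z]
    s=R0.T@(np.asarray(p)-o['tcp_pos'])*1000; t=R.from_matrix(R0.T@R1).as_rotvec()
    print('shift',np.round(s,1).tolist(),'turn',np.round(t,4).tolist())
def yaw():
    q=st()['ee_rot']; m=R.from_quat([q[1],q[2],q[3],q[0]]).as_matrix(); return np.arctan2(m[1,1],m[0,1])
def pr():
    o=st(); print('t',round(o['clock'],2),'tcp',np.round(o['tcp_pos'],4),'yaw',round(yaw(),4),'F',np.round(o['ft_force'],2),'M',np.round(o['moment'],2),'gap',round(o['finger_gap']*85.4,1),'j',np.round(o['joints'],2))
E
python3 -c "
from h import *
go((.4765,.2303,.27),-.285)"
```

```text
shift [-405.9, -234.7, -14.3] turn [-0.0016, 0.0013, 1.609]
```

```bash
python3 -m creep '[[[-50,-30,-14],[0,0,0.13]],[[-100,-60,-14],[0,0,0.27]],[[-150,-88,-14],[0,0,0.41]],[[-200,-117,-14],[0,0,0.55]],[[-240,-140,-14],[0,0,0.69]],[[-280,-163,-14],[0,0,0.83]],[[-320,-186,-14],[0,0,0.97]],[[-350,-204,-14],[0,0,1.11]]]' 45; python3 -c "
from h import *
pr();go((.4765,.2303,.27),-.285)"
```

```text
clock: 0.95
tcp_pos: [0.4261, 0.2767, 0.2695]
ee_rot: [0.0, 0.63, 0.777, -0.001]
ft_force: [0.6, 1.0, 0.4]
finger_gap: 0.526
t 0.95 tcp [0.4261 0.2767 0.2695] yaw 0.2082 F [0.65 1.01 0.43] M [-0.03 -0.05  0.  ] gap 44.9 j [ 0.41  0.05  1.69 -0.    1.4   0.2 ]
shift [-55.8, 39.7, -0.5] turn [-0.0007, 0.0016, 0.4932]
```

```bash
python3 -m creep '[[[-20,15,0],[0,0,0.13]],[[-40,30,0],[0,0,0.27]],[[-55,39,0],[0,0,0.4]],[[-56,40,0],[0,0,0.493]],[[-56,40,0],[0,0,0.493]],[[-56,40,0],[0,0,0.493]]]'; python3 -c "
from h import *
pr();snap('wrist','w1')"
```

```text
clock: 1.55
tcp_pos: [0.4765, 0.2302, 0.2691]
ee_rot: [0.0, 0.8, 0.6, -0.001]
ft_force: [-0.1, -0.9, -1.0]
finger_gap: 0.525
t 1.55 tcp [0.4765 0.2302 0.2691] yaw -0.2828 F [-0.09 -0.86 -1.03] M [-0.01 -0.02  0.01] gap 44.8 j [ 0.29  0.1   1.64 -0.    1.41  0.57]
```

View pics/w1.png

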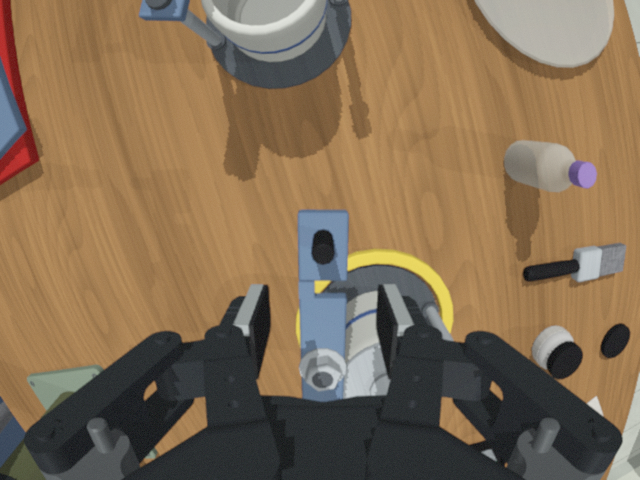

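```bash
python3 - <<'E'
from h import *
c=load('w1'); im=c['pixels'][:,:,::-1]
cv2.imwrite('pics/c5.png',cv2.resize(im[210:410,260:400],None,fx=4,fy=4,interpolation=cv2.INTER_CUBIC)[:, :])
print(atz(c,323,236,.183,True),atz(c,323,380,.1655,True), c['cam_to_world'].round(3).tolist())
D=c['depth']; print(D[240,322],D[380,322])
E
```

```text
[0.4797886  0.24103436 0.183     ] [0.4475342 0.1300766 0.1655   ] [[0.96, 0.268, 0.078, 0.496], [-0.279, 0.923, 0.265, 0.297], [-0.001, -0.277, 0.961, 0.387], [0.0, 0.0, 0.0, 1.0]]
0.21958952 0.26058167
```

View pics/c5.png

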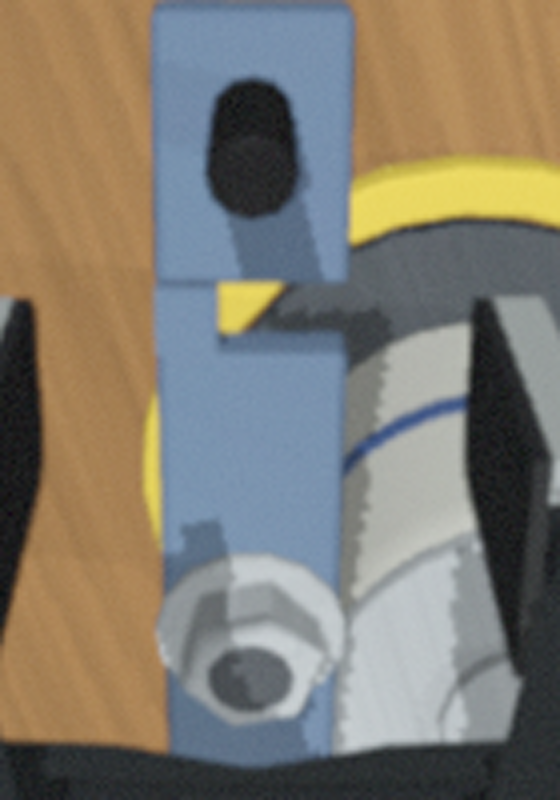

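```bash
python3 - <<'E'
from h import *
c=load('w1')
k=atz(c,323,210+175/4,.183,True); print(k, atz(c,323,210+100/4,.149,True), atz(c,260+253/4,210+680/4,.1655,True))
p=np.array([.429,.068]); d=k[:2]-p; print(np.hypot(*d),np.arctan2(d[1],d[0]))
go((k[0],k[1],.182),-.285)
E
```

```text
[0.47680938 0.23077945 0.183     ] [0.47723163 0.23237916 0.149     ] [0.4477115  0.13002526 0.1655    ]
0.16965519437283405 1.2851233662751056
shift [0.6, 0.3, 87.3] turn [-0.0009, 0.0019, 0.0023]
```

```bash
python3 -m creep '[[[0,0,40],[0,0,0]],[[0,0,70],[0,0,0]],[[0,0,85],[0,0,0]],[[0,0,85],[0,0,0]],[[0,0,85],[0,0,0]]]' 40; python3 - <<'E'
from h import *
pr(); snap('side','s1'); snap('wrist','w2')
# arc plan
o=st(); q=o['ee_rot']; R0=R.from_quat([q[1],q[2],q[3],q[0]]).as_matrix()
p=np.array([.429,.068])
def row(ang,lead):
    r=.170; u=np.array([np.cos(ang),np.sin(ang)]); t=np.array([np.sin(ang),-np.cos(ang)])
    w=np.r_[p+u*r+t*lead,o['tcp_pos'][2]]; s=R0.T@(w-o['tcp_pos'])*1000
    return np.round(s,0).tolist(), round(1.285-ang,2)
for a in np.arange(1.2,-0.01,-.1): print(round(a,2),row(a,0))
E
```

```text
clock: 2.1
tcp_pos: [0.4762, 0.2307, 0.1846]
ee_rot: [0.0, 0.799, 0.601, -0.001]
ft_force: [0.3, 0.1, 0.5]
finger_gap: 0.473
t 2.1 tcp [0.4762 0.2307 0.1846] yaw -0.2812 F [0.27 0.06 0.45] M [ 0.02 -0.01 -0.03] gap 40.4 j [ 0.29  0.18  1.73 -0.    1.23  0.57]
1.2 ([-1.0, 14.0, 0.0], np.float64(0.08))
1.1 ([-3.0, 31.0, 0.0], np.float64(0.19))
1.0 ([-7.0, 47.0, 0.0], np.float64(0.29))
0.9 ([-13.0, 63.0, 0.0], np.float64(0.39))
0.8 ([-20.0, 79.0, 0.0], np.float64(0.49))
0.7 ([-28.0, 93.0, 0.0], np.float64(0.59))
0.6 ([-39.0, 107.0, 0.0], np.float64(0.69))
0.5 ([-50.0, 120.0, 0.0], np.float64(0.79))
0.4 ([-63.0, 131.0, 0.0], np.float64(0.89))
0.3 ([-76.0, 141.0, 0.0], np.float64(0.99))
0.2 ([-91.0, 150.0, 0.0], np.float64(1.09))
0.1 ([-107.0, 157.0, 0.0], np.float64(1.19))
-0.0 ([-123.0, 162.0, 0.0], np.float64(1.29))
```

View pics/s1.png

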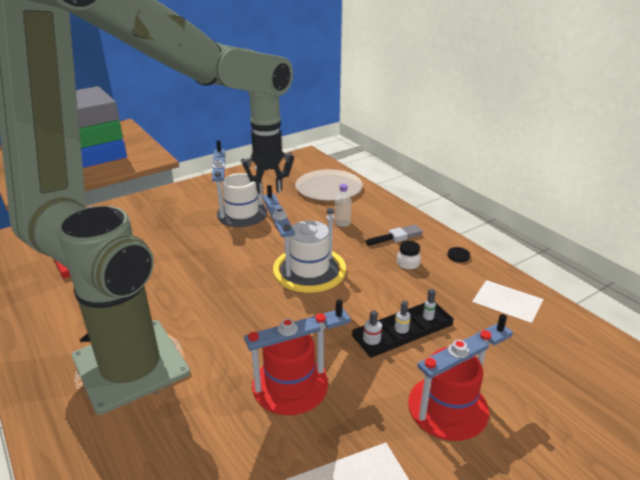

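View pics/w2.png

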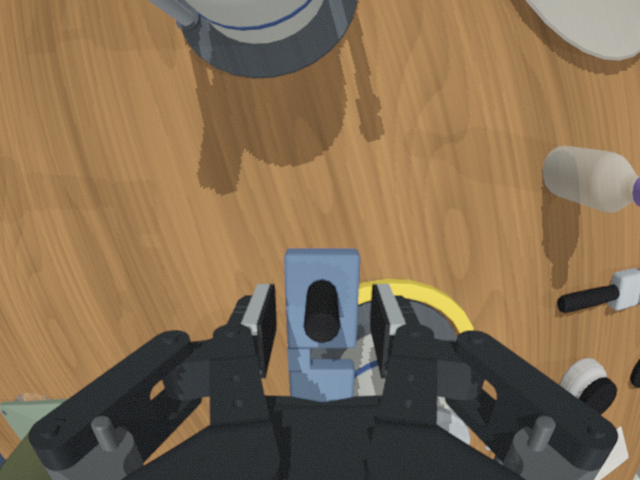

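```bash
python3 -m creep '[[[0,8,0],[0,0,0.04]],[[-1,18,0],[0,0,0.11]],[[-3,31,0],[0,0,0.19]],[[-7,47,0],[0,0,0.29]],[[-13,63,0],[0,0,0.39]],[[-20,79,0],[0,0,0.49]],[[-28,93,0],[0,0,0.59]],[[-39,107,0],[0,0,0.69]]]' 24; python3 - <<'E'
from h import *
pr(); snap('wrist','w3')
o=st(); q=o['ee_rot']; R0=R.from_quat([q[1],q[2],q[3],q[0]]).as_matrix()
p=np.array([.429,.068]); a0=yaw()+np.pi/2
def row(ang,lead):
    r=.170; u=np.array([np.cos(ang),np.sin(ang)])
    w=np.r_[p+u*r,o['tcp_pos'][2]]; s=R0.T@(w-o['tcp_pos'])*1000
    return np.round(s,0).tolist(), 
for a in np.arange(.5,-0.01,-.1): print(round(a,2),row(a,0),a0+yaw()*0-a)
E
```

```text
clock: 3.0
tcp_pos: [0.5697, 0.1644, 0.1875]
ee_rot: [-0.0, 0.956, 0.294, 0.001]
ft_force: [-1.8, 2.9, -0.5]
finger_gap: 0.281
t 3.0 tcp [0.5697 0.1644 0.1875] yaw -0.9749 F [-1.76  2.87 -0.47] M [ 0.4   0.32 -0.02] gap 24.0 j [0.13 0.31 1.57 0.   1.27 1.11]
0.5 ([-1.0, 14.0, 0.0],) 0.09146494441958286
0.4 ([-4.0, 31.0, 0.0],) 0.19146494441958284
0.3 ([-8.0, 47.0, 0.0],) 0.2914649444195828
0.2 ([-14.0, 63.0, 0.0],) 0.3914649444195828
0.1 ([-21.0, 79.0, 0.0],) 0.49146494441958277
0.0 ([-30.0, 93.0, 0.0],) 0.5914649444195827
```

View pics/w3.png

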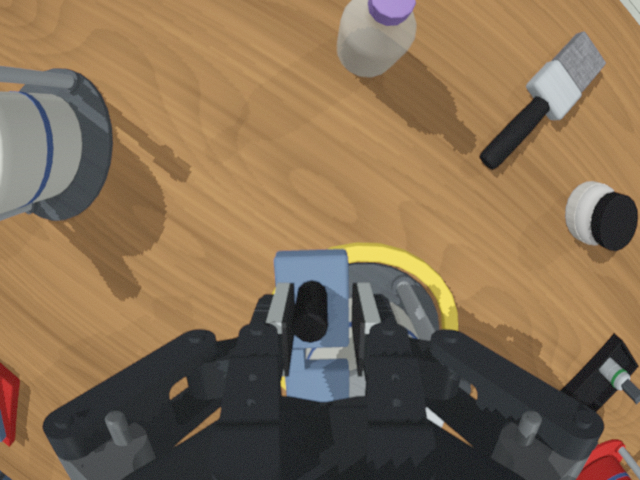

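Bar follows (knob at ~(312,310) against the left pad). z lags 3 mm; continue.

```bash
python3 -m creep '[[[-1,14,1],[0,0,0.09]],[[-4,31,2],[0,0,0.19]],[[-8,47,2],[0,0,0.29]],[[-14,63,2],[0,0,0.39]],[[-19,75,2],[0,0,0.47]],[[-23,82,2],[0,0,0.51]],[[-26,87,2],[0,0,0.55]],[[-26,87,2],[0,0,0.55]]]'; python3 - <<'E'
from h import *
pr(); snap('wrist','w4'); snap('scene','sc4')
E
```

```text
clock: 3.85
tcp_pos: [0.5993, 0.0748, 0.1872]
ee_rot: [0.001, 1.0, 0.021, 0.004]
ft_force: [-0.9, -0.2, -0.2]
finger_gap: 0.278
t 3.85 tcp [0.5993 0.0748 0.1872] yaw -1.5284 F [-0.93 -0.15 -0.21] M [ 0.01 -0.02 -0.03] gap 23.7 j [-0.02  0.32  1.54 -0.    1.27  1.51]
```

View pics/w4.png

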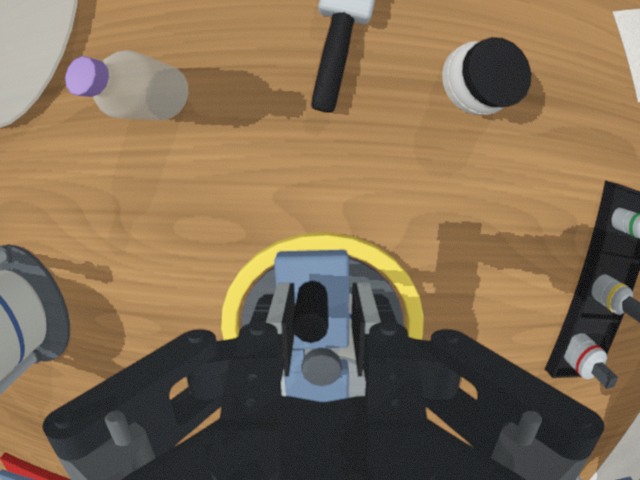

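```bash
python3 -m creep '[[[-1,3,0],[0,0,0.02]],[[-1,6,0],[0,0,0.03]],[[-1,6,0],[0,0,0.03]]]'; python3 -c "
from h import *
pr()"
```

```text
clock: 4.25
tcp_pos: [0.5981, 0.0705, 0.1867]
ee_rot: [-0.001, 1.0, 0.007, 0.003]
ft_force: [2.0, 5.2, -0.0]
finger_gap: 0.279
t 4.25 tcp [0.5981 0.0705 0.1867] yaw -1.5576 F [ 1.98  5.24 -0.01] M [ 0.89 -0.15 -0.01] gap 23.9 j [-0.03  0.32  1.55  0.    1.27  1.53]
```

```bash
python3 -m creep '[[[0,4,0],[0,0,0]],[[0,6,0],[0,0,0]],[[0,6,0],[0,0,0]]]'; python3 -c "
from h import *
pr()"
```

```text
clock: 4.55
tcp_pos: [0.5981, 0.0701, 0.1866]
ee_rot: [-0.006, 1.0, 0.007, 0.004]
ft_force: [2.2, 15.8, -0.7]
finger_gap: 0.28
t 4.55 tcp [0.5981 0.0701 0.1866] yaw -1.5567 F [ 2.21 15.76 -0.66] M [ 2.48 -0.23 -0.08] gap 23.9 j [-0.03  0.32  1.55  0.01  1.27  1.52]
```

```bash
python3 -m creep '[[[0,-3,0],[0,0,0]],[[0,-3,-30],[0,0,0]],[[-20,-3,-64],[0,0,0]],[[-65,-3,-64],[0,0,0]],[[-112,-1,-64],[0,0,0]],[[-112,-1,-64],[0,0,0]],[[-112,-1,-64],[0,0,0]]]' 40; python3 -c "
from h import *
pr();snap('wrist','w5')
c=load('w5');cv2.imwrite('pics/c6.png',cv2.resize(c['pixels'][150:350,220:420,::-1],None,fx=3,fy=3,interpolation=cv2.INTER_CUBIC))"
```

```text
clock: 5.25
tcp_pos: [0.4845, 0.0683, 0.2496]
ee_rot: [-0.006, 1.0, 0.007, 0.004]
ft_force: [0.2, 0.3, -0.2]
finger_gap: 0.467
t 5.25 tcp [0.4845 0.0683 0.2496] yaw -1.5569 F [ 0.16  0.31 -0.23] M [-0.03  0.04 -0.03] gap 39.9 j [-0.04  0.02  1.76  0.01  1.35  1.51]
```

View pics/w5.png

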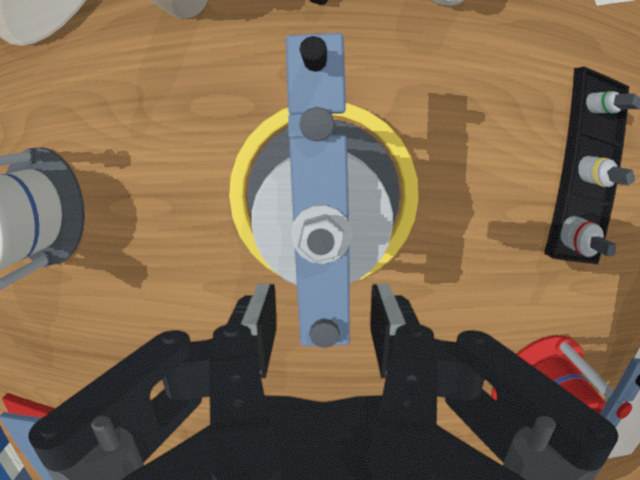

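View pics/c6.png

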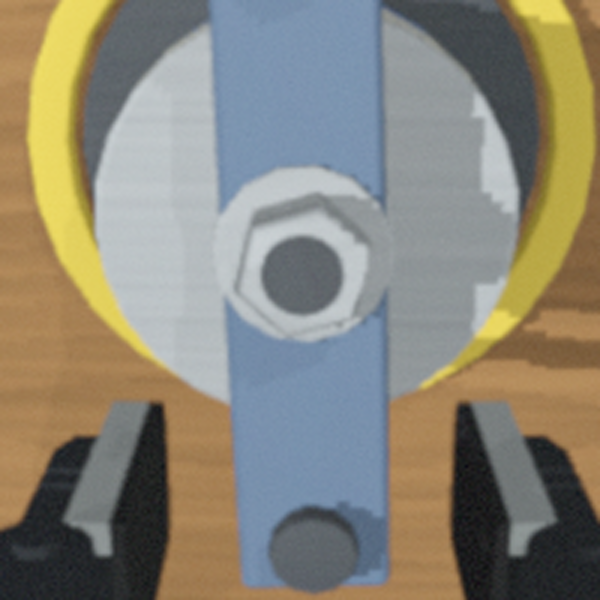

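```bash
python3 - <<'E'
from h import *
c=load('w5'); D=c['depth']
M=c['cam_to_world']; f=240/np.tan(np.radians(float(c['fov_y']))/2)
v,u=np.mgrid[190:275,270:380]; a=(u-c['cx'])/f; b=(v-c['cy'])/f; th=np.hypot(a,b)
d=D[190:275,270:380]; s=d*np.tan(th)/np.maximum(th,1e-9)
P=np.stack([a*s,-b*s,-d],-1)@M[:3,:3].T+M[:3,3]
z=P[...,2]; print(np.percentile(z,[50,80,95,99]))
def circ(q):
    r=cv2.minEnclosingCircle((q[:,:2]*1000).astype(np.float32)); return r
top=P[(z>.161)]; print('top',len(top),top.mean(0),circ(top), cv2.contourArea(cv2.convexHull((top[:,:2]*1000).astype(np.float32))))
fl=P[(z>.1512)&(z<.1535)];print('flange',len(fl),fl.mean(0),circ(fl))
hull=cv2.convexHull((top[:,:2]*1000).astype(np.float32))[:,0]
for lo in (.157,.159,.161):
    q=P[z>lo][:,:2]*1000; w=[np.ptp(q@[np.cos(t),np.sin(t)]) for t in np.radians(np.arange(0,180,2))]; 
    w=np.array(w); print(lo,w.min(),np.argmin(w)*2,w.max(),np.argmax(w)*2); 
    ws=[w[(np.arange(90)*2%60)==k].mean() for k in range(0,60,2)]; print('flat dir mod60',2*int(np.argmin(ws)),min(ws),max(ws))
for nm,uu,vv,zz in [('nuttop',220+302/3,150+276/3,.1655),('pivot',220+313/3,150+548/3,.154),('catch',317,124,.159),('knob',314,48+12,.183)]: print(nm,atz(c,uu,vv,zz,True))
E
```

```text
[0.14791867 0.15211099 0.16598487 0.16685786]
top 1516 [0.49712354 0.07038765 0.17116624] ((517.1400146484375, 70.44813537597656), 36.554344177246094) 1048.0401924095931
flange 856 [0.49823378 0.07042647 0.15187375] ((494.4867248535156, 70.30023956298828), 18.599651336669922)
0.157 24.38632668981552 76 73.1015986886519 176
flat dir mod60 16 49.96802408460343 52.9345354069913
0.159 24.38632668981552 76 73.1015986886519 176
flat dir mod60 16 49.96802408460343 52.9345354069913
0.161 24.38632668981552 76 73.1015986886519 176
flat dir mod60 16 49.96802408460343 52.9345354069913
nuttop [0.49401918 0.07027322 0.1655    ]
pivot [0.42828559 0.0672806  0.154     ]
catch [0.56007708 0.07327549 0.159     ]
knob [0.59168557 0.07451469 0.183     ]
```

```bash
python3 - <<'E'
from h import *
c=load('w5'); D=c['depth']
M=c['cam_to_world']; f=240/np.tan(np.radians(float(c['fov_y']))/2)
v,u=np.mgrid[190:275,270:380]; a=(u-c['cx'])/f; b=(v-c['cy'])/f; th=np.hypot(a,b)
d=D[190:275,270:380]; s=d*np.tan(th)/np.maximum(th,1e-9)
P=np.stack([a*s,-b*s,-d],-1)@M[:3,:3].T+M[:3,3]
z=P[...,2]; near=np.hypot(P[...,0]-.494,P[...,1]-.0703)<.022
deg=np.arange(0,180,2)
for lo in (.155,.157,.160,.1635):
    q=P[near&(z>lo)][:,:2]*1000; w=np.array([np.ptp(q@[np.cos(t),np.sin(t)]) for t in np.radians(deg)])
    ws=[w[deg%60==k].mean() for k in range(0,60,2)]
    h=cv2.minEnclosingCircle(q.astype(np.float32)); print(lo,len(q),'flatdir',2*int(np.argmin(ws)),min(ws),'cornerdir',2*int(np.argmax(ws)),max(ws),h)
# image corners at hex: bevel-based edges
for uu,vv in [(250,213),(318,193),(372,238),(362,310),(292,337),(235,288)]:
    p=atz(c,220+uu/3,150+vv/3,.1625,True); e=p[:2]-[.494,.0703]; print(np.round(e*1000,1),np.hypot(*e)*1000,np.degrees(np.arctan2(e[1],e[0])))
E
```

```text
0.155 1563 flatdir 18 24.659035239809594 cornerdir 48 27.526075012223902 ((494.3643798828125, 70.38056182861328), 14.002850532531738)
0.157 1528 flatdir 16 24.647929129715425 cornerdir 48 27.526075012223902 ((494.3643798828125, 70.38056182861328), 14.002850532531738)
0.16 1487 flatdir 18 24.602036963466862 cornerdir 48 27.526075012223902 ((494.3643798828125, 70.38056182861328), 14.002850532531738)
0.1635 1329 flatdir 18 23.819662300844556 cornerdir 46 26.205839573766795 ((494.88629150390625, 70.68067169189453), 13.284436225891113)
[11.4 10. ] 15.171024418233918 41.32886015709872
[15.5 -2.8] 15.71837900627763 -10.236355034523289
[  6.9 -13.2] 14.899497379887347 -62.4146871761634
[ -7.5 -11.7] 13.907999289262861 -122.78063073998008
[-13.3   1.8] 13.44212987264444 172.22962277199971
[-3.5 12.9] 13.388065173506627 105.19592553491397
```

```bash
python3 - <<'E'
from h import *
c=load('scene0'); 
for n,u,v,z in [('jar1',300,190,0),('jar2',192,198,0),('knob1',269,156,.183),('knob2',152,166,.183),('end1',320,140,.15),('end2',207,150,.15)]: print(n,atz(c,u,v,z))
go((.461,-.222,.2),-1.556)
E
```

```text
jar1 [ 0.24316063 -0.23557062  0.        ]
jar2 [ 0.46369577 -0.45586464  0.        ]
knob1 [ 0.35758069 -0.24476758  0.183     ]
knob2 [ 0.57463324 -0.44920196  0.183     ]
end1 [ 0.17931699 -0.21344963  0.15      ]
end2 [ 0.40863294 -0.42549313  0.15      ]
shift [-29.6, 290.5, 46.8] turn [-0.0114, -0.0092, -0.0009]
```

```bash
python3 -m creep '[[[-5,40,0],[0,0,0]],[[-10,85,0],[0,0,0]],[[-15,135,0],[0,0,0]],[[-20,180,10],[0,0,0]],[[-25,225,25],[0,0,0]],[[-29,270,40],[-0.011,-0.009,0]],[[-30,290,47],[-0.011,-0.009,0]],[[-30,290,47],[-0.011,-0.009,0]]]' 40; python3 -m creep '[[[0,0,0],[0,0,0]]]'; python3 -c "
from h import *
pr();snap('wrist','w6')
c=load('w6');cv2.imwrite('pics/c7.png',cv2.resize(c['pixels'][150:350,220:420,::-1],None,fx=3,fy=3,interpolation=cv2.INTER_CUBIC))"
```

```text
clock: 6.1
tcp_pos: [0.4612, -0.2253, 0.199]
ee_rot: [0.0, 1.0, 0.005, -0.0]
ft_force: [-0.3, 0.8, 0.2]
finger_gap: 0.466
clock: 6.2
tcp_pos: [0.4623, -0.2261, 0.1992]
ee_rot: [0.0, 1.0, 0.004, -0.0]
ft_force: [0.1, 0.1, 0.3]
finger_gap: 0.471
t 6.2 tcp [ 0.4623 -0.2261  0.1992] yaw -1.5624 F [0.09 0.08 0.34] M [-0.   -0.01 -0.  ] gap 40.2 j [-0.62  0.13  1.75 -0.    1.26  0.94]
```

View pics/w6.png

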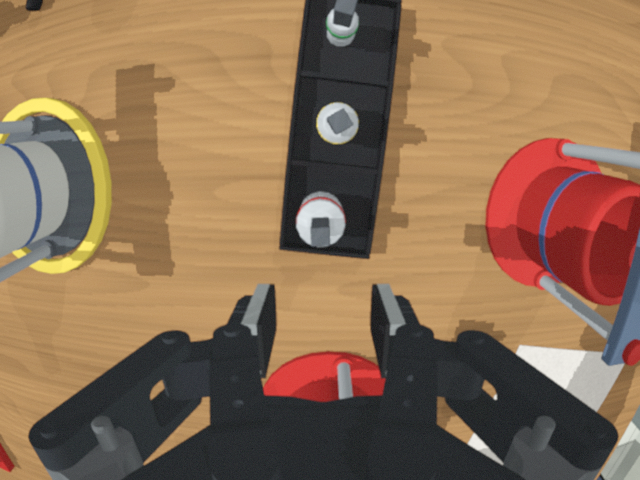

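View pics/c7.png

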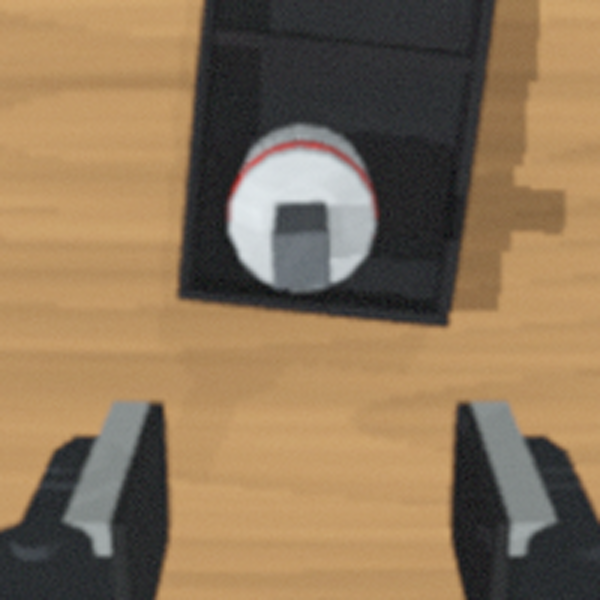

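```bash
python3 - <<'E'
from h import *
c=load('w6')
q=[atz(c,220+a/3,150+b/3,.08,True)[:2] for a,b in [(273,233),(330,231),(328,289),(274,291)]]; q=np.array(q)
print(q, q.mean(0)); 
for i in range(4):
    e=q[(i+1)%4]-q[i]; print(np.hypot(*e)*1000,np.degrees(np.arctan2(e[1],e[0])))
print('barrel ctr',atz(c,220+303/3,150+218/3,.048,True))
m=q.mean(0)
E
```

```text
[[ 0.47038608 -0.21858495]
 [ 0.47094604 -0.23109458]
 [ 0.45760386 -0.23083149]
 [ 0.4570308  -0.21880197]] [ 0.4639917  -0.22482825]
12.522150244824374 -87.43702702676812
13.344771340679063 178.8703518140217
12.043154754184846 92.72738622141183
13.357043078971301 0.930967622239721
barrel ctr [ 0.4659497 -0.2250229  0.048    ]
```

```bash
python3 -c "
from h import *
go((.4645,-.2249,.0765),-1.548)"
```

```text
shift [2.1, -1.4, 122.8] turn [0.001, -0.0002, -0.0136]
```

```bash
python3 -m creep '[[[2,-1,40],[0,0,-0.014]],[[2,-1.4,80],[0,0,-0.014]],[[2,-1.4,110],[0,0,-0.014]],[[2,-1.4,123],[0,0,-0.014]],[[2,-1.4,123],[0,0,-0.014]],[[2,-1.4,123],[0,0,-0.014]]]' 40; python3 -m creep '[[[0,0,0],[0,0,0]],[[0,0,0],[0,0,0]],[[0,0,0],[0,0,0]],[[0,0,0],[0,0,0]],[[0,0,0],[0,0,0]]]' 8;python3 -c "
from h import *
pr()"
```

```text
clock: 6.85
tcp_pos: [0.4658, -0.2251, 0.0778]
ee_rot: [0.001, 1.0, 0.012, 0.001]
ft_force: [-0.4, 0.6, 0.5]
finger_gap: 0.466
clock: 7.35
tcp_pos: [0.4675, -0.2262, 0.08]
ee_rot: [0.003, 1.0, 0.012, 0.003]
ft_force: [-0.7, 0.6, 5.6]
finger_gap: 0.133
t 7.35 tcp [ 0.4675 -0.2262  0.08  ] yaw -1.5469 F [-0.7   0.56  5.59] M [0.04 0.03 0.02] gap 11.4 j [-0.62  0.31  1.83 -0.    1.    0.93]
```

```bash
python3 -m creep '[[[0,0,-30],[0,0,0]],[[0,0,-60],[0,0,0]],[[0,0,-60],[0,0,0]],[[0,0,-60],[0,0,0]]]';python3 -c "
from h import *
pr();snap('wrist','w7');c=snap('scene','sc7');s=snap('side','s7')
a=c['pixels'][110:290,150:390,::-1];cv2.imwrite('pics/c8.png',cv2.resize(a,None,fx=3,fy=3))
a=s['pixels'][220:360,300:480,::-1];cv2.imwrite('pics/c9.png',cv2.resize(a,None,fx=4,fy=4))"
```

```text
clock: 7.75
tcp_pos: [0.4671, -0.226, 0.1401]
ee_rot: [0.003, 1.0, 0.012, 0.003]
ft_force: [-0.6, 0.9, -2.1]
finger_gap: 0.135
t 7.75 tcp [ 0.4671 -0.226   0.1401] yaw -1.547 F [-0.55  0.86 -2.1 ] M [-0.02  0.03  0.03] gap 11.6 j [-0.62  0.21  1.79 -0.    1.13  0.93]
```

View pics/w7.png

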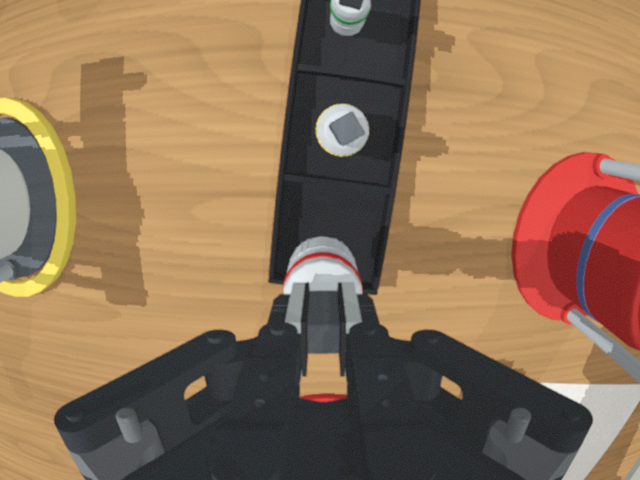

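View pics/c8.png

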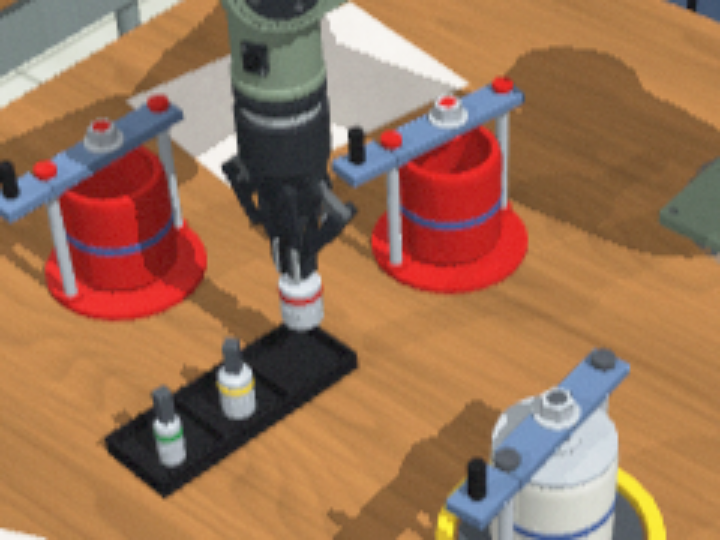

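View pics/c9.png

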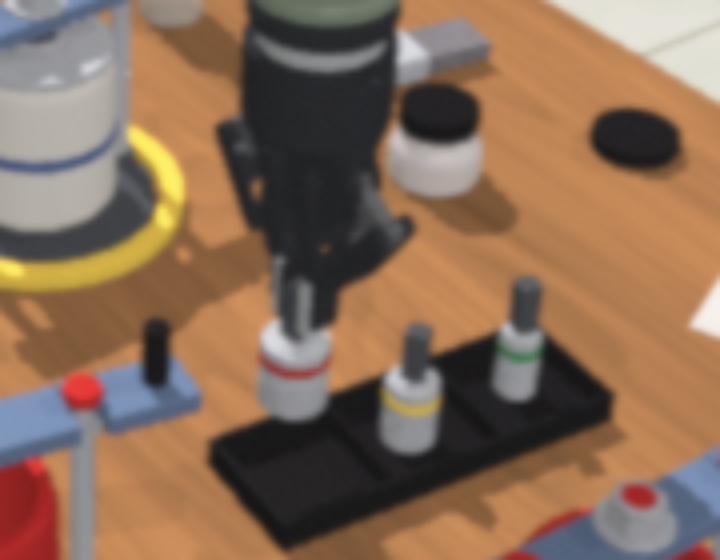

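```bash
python3 - <<'E'
from h import *
c=load('w7');cv2.imwrite('pics/c10.png',cv2.resize(c['pixels'][220:380,250:400,::-1],None,fx=5,fy=5,interpolation=cv2.INTER_CUBIC)[:750])
E
```

```text
(no output)
```

View pics/c10.png

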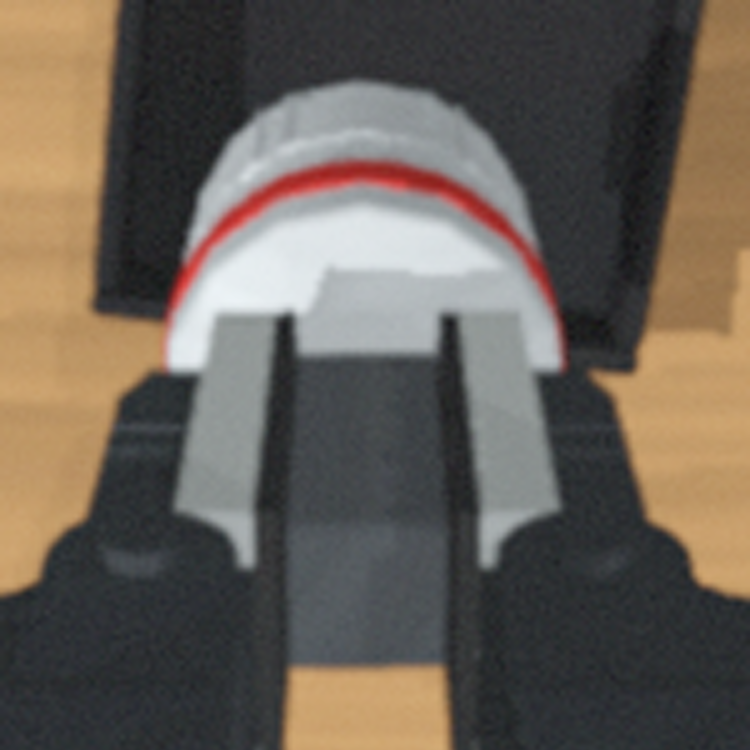

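```bash
python3 - <<'E'
from h import *
c=load('w7')
o=st()['tcp_pos'] 
for z in (.138,.140,.142):
    q=np.array([atz(c,250+a/5,220+b/5,z,True)[:2] for a,b in [(287,522),(447,522),(452,665),(285,665)]])
    print(z,q.mean(0),q.mean(0)-o[:2],[np.round(np.hypot(*(q[(i+1)%4]-q[i]))*1000,1) for i in range(4)],[np.round(np.degrees(np.arctan2(*(q[(i+1)%4]-q[i])[::-1])),1) for i in range(4)])
# adapter top z via depth
print(c['depth'][340,322])
# barrel top-face center at z=.108: red band arc extremes
D=c['depth']; M=c['cam_to_world']; f=240/np.tan(np.radians(float(c['fov_y']))/2)
def pt(u,v):
    a=(u-c['cx'])/f;b=(v-c['cy'])/f;th=np.hypot(a,b);s=D[v,u]*np.tan(th)/th
    return M[:3,:3]@np.array([a*s,-b*s,-D[v,u]])+M[:3,3]
for y in (530,560,600,640,655): print('adtop',pt(323,220+y//5))
for y in (200,240,260,300,330): print('barrel top',pt(323,220+y//5))
E
```

```text
0.138 [ 0.46280117 -0.22679094] [-0.00283452 -0.00186665] [np.float64(11.7), np.float64(12.7), np.float64(12.8), np.float64(12.7)] [np.float64(-88.8), np.float64(-175.8), np.float64(91.2), np.float64(-0.4)]
0.14 [ 0.46402062 -0.2267481 ] [-0.00161507 -0.0018238 ] [np.float64(11.6), np.float64(12.5), np.float64(12.6), np.float64(12.5)] [np.float64(-88.8), np.float64(-175.8), np.float64(91.2), np.float64(-0.4)]
0.142 [ 0.46524006 -0.22670525] [-0.00039563 -0.00178096] [np.float64(11.4), np.float64(12.3), np.float64(12.3), np.float64(12.3)] [np.float64(-88.8), np.float64(-175.8), np.float64(91.2), np.float64(-0.4)]
0.13413998
adtop [ 0.46927606 -0.22641971  0.13939527]
adtop [ 0.46746348 -0.22645667  0.14065636]
adtop [ 0.46311517 -0.22656832  0.13917087]
adtop [ 0.46014329 -0.2266347   0.14010744]
adtop [ 0.45919777 -0.22665415  0.1407331 ]
barrel top [ 0.48188929 -0.22630678  0.102344  ]
barrel top [ 0.47951449 -0.22634417  0.10614764]
barrel top [ 0.47816615 -0.22636948  0.10750722]
barrel top [ 0.47446884 -0.22645719  0.10764931]
barrel top [ 0.47164756 -0.22652424  0.1077338 ]
```

```bash
python3 -c "
from h import *
pr()
o=st()
for i in range(3): print(st()['tcp_pos'])"
```

```text
t 7.9 tcp [ 0.4656 -0.2249  0.1379] yaw -1.5469 F [-0.11 -1.47 -3.07] M [ 0.    0.01 -0.02] gap 11.9 j [-0.62  0.22  1.8  -0.    1.13  0.93]
[ 0.46563569 -0.22492429  0.1378718 ]
[ 0.46563569 -0.22492429  0.1378718 ]
[ 0.46563569 -0.22492429  0.1378718 ]
```

```bash
python3 -c "
from h import *
go((.4971,.0719,.275),np.radians(-72.5))"
```

```text
shift [38.9, -295.6, -137.8] turn [0.0029, -0.0023, -0.2816]
```

```bash
python3 -m creep '[[[0,0,-40],[0,0,0]],[[0,0,-80],[0,0,0]],[[0,-10,-120],[0,0,0]],[[5,-50,-137],[0,0,-0.05]],[[10,-95,-138],[0,0,-0.1]],[[15,-140,-138],[0,0,-0.15]],[[20,-185,-138],[0,0,-0.2]],[[26,-230,-138],[0.003,-0.002,-0.25]]]' 8; python3 -c "
from h import *
pr();go((.4971,.0719,.265),np.radians(-72.5))"
```

```text
clock: 8.7
tcp_pos: [0.4846, 0.0078, 0.2735]
ee_rot: [-0.001, 0.991, 0.137, -0.001]
ft_force: [1.2, 0.8, -1.9]
finger_gap: 0.137
t 8.7 tcp [0.4846 0.0078 0.2735] yaw -1.2953 F [ 1.18  0.8  -1.94] M [ 0.01 -0.07  0.02] gap 11.7 j [-0.16 -0.    1.73  0.    1.41  1.13]
shift [29.4, -58.3, 8.5] turn [-0.0016, 0.0025, -0.03]
```

```bash
python3 -m creep '[[[10,-25,0],[0,0,-0.02]],[[24,-50,4],[0,0,-0.03]],[[29.4,-58.3,8.5],[-0.0016,0.0025,-0.03]],[[29.4,-58.3,8.5],[-0.0016,0.0025,-0.03]],[[29.4,-58.3,8.5],[-0.0016,0.0025,-0.03]]]';python3 -c "
from h import *
pr();snap('wrist','w8');pr();c=snap('scene','sc8');s=snap('side','s8')
a=c['pixels'][200:320,260:420,::-1];cv2.imwrite('pics/c11.png',cv2.resize(a,None,fx=4.5,fy=4.5,interpolation=cv2.INTER_CUBIC))
a=s['pixels'][150:300,230:400,::-1];cv2.imwrite('pics/c12.png',cv2.resize(a,None,fx=4,fy=4,interpolation=cv2.INTER_CUBIC));pr()"
```

```text
clock: 9.2
tcp_pos: [0.4964, 0.0712, 0.2638]
ee_rot: [0.0, 0.988, 0.152, -0.001]
ft_force: [1.3, -0.2, -2.1]
finger_gap: 0.14
t 9.2 tcp [0.4964 0.0712 0.2638] yaw -1.2655 F [ 1.34 -0.23 -2.07] M [0.03 0.01 0.09] gap 11.9 j [-0.03  0.04  1.71 -0.    1.39  1.24]
t 9.25 tcp [0.4967 0.0709 0.2644] yaw -1.2664 F [-0.33 -0.1  -2.61] M [ 0.04 -0.   -0.02] gap 11.7 j [-0.03  0.04  1.71 -0.    1.39  1.24]
t 9.35 tcp [0.497  0.0707 0.265 ] yaw -1.2671 F [ 0.28 -0.24 -2.53] M [-0.02  0.01 -0.02] gap 11.6 j [-0.03  0.04  1.71 -0.    1.39  1.24]
```

View pics/w8.png

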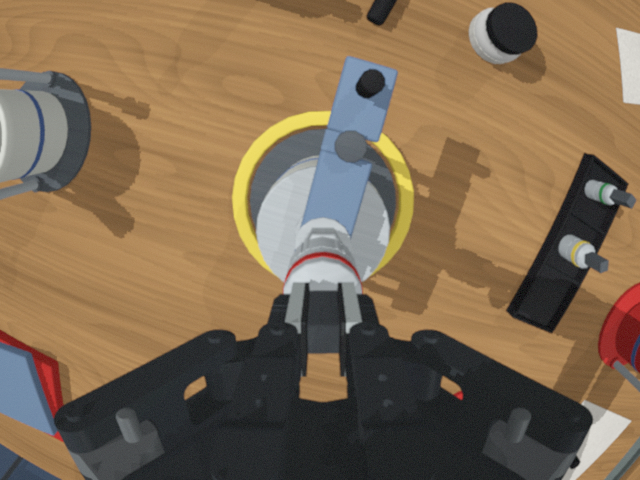

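View pics/c11.png

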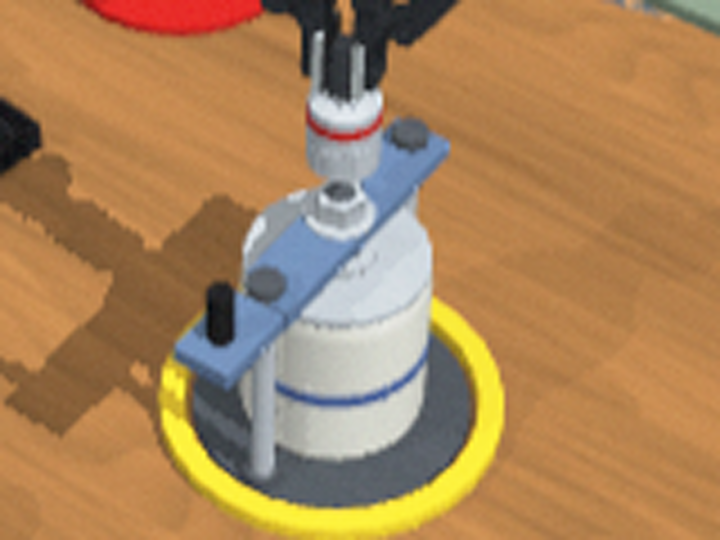

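View pics/c12.png

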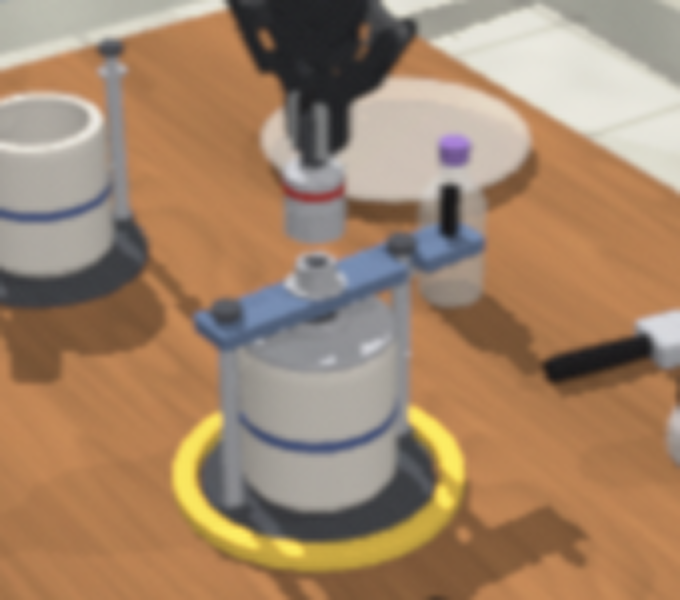

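```bash
python3 -c "
from h import *
c=load('w8');cv2.imwrite('pics/c13.png',cv2.resize(c['pixels'][200:360,250:400,::-1],None,fx=5,fy=5,interpolation=cv2.INTER_CUBIC)[:790])
go((.4971,.0719,.246),np.radians(-72.5))"
```

```text
shift [0.4, -1.1, 19.0] turn [0.0004, 0.0003, -0.0018]
```

View pics/c13.png

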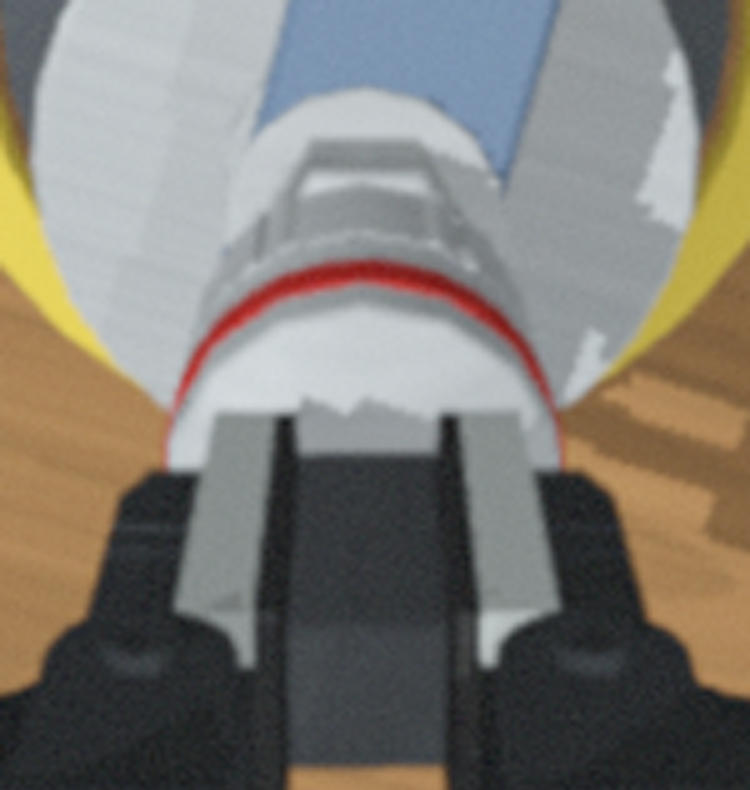

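```bash
python3 -m creep '[[[0.4,-1,8],[0,0,0]],[[0.4,-1,14],[0,0,0]],[[0.4,-1,19],[0,0,0]],[[0.4,-1,22],[0,0,0]],[[0.4,-1,24],[0,0,0]],[[0.4,-1,26],[0,0,0]],[[0.4,-1,26],[0,0,0]]]';python3 -c "
from h import *
pr()"
```

```text
clock: 10.05
tcp_pos: [0.497, 0.0718, 0.2388]
ee_rot: [0.0, 0.988, 0.151, -0.0]
ft_force: [0.2, -0.3, -2.6]
finger_gap: 0.141
t 10.05 tcp [0.497  0.0718 0.2388] yaw -1.267 F [ 0.25 -0.29 -2.56] M [-0.   -0.04 -0.02] gap 12.1 j [-0.03  0.07  1.74 -0.    1.34  1.24]
```

```bash
python3 -m creep '[[[0,0,2],[0,0,0]],[[0,0,4],[0,0,0]],[[0,0,6],[0,0,0]],[[0,0,6],[0,0,0]]]';python3 -c "
from h import *
pr()"
```

```text
clock: 10.45
tcp_pos: [0.4971, 0.0718, 0.2325]
ee_rot: [0.0, 0.988, 0.151, -0.0]
ft_force: [1.5, 0.9, -2.7]
finger_gap: 0.137
t 10.45 tcp [0.4971 0.0718 0.2325] yaw -1.267 F [ 1.46  0.87 -2.7 ] M [-0.07 -0.06 -0.01] gap 11.7 j [-0.03  0.07  1.74 -0.    1.33  1.24]
```

```bash
python3 -m creep '[[[0,0,2],[0,0,0]],[[0,0,4],[0,0,0]],[[0,0,6],[0,0,0]],[[0,0,6],[0,0,0]]]';python3 -c "
from h import *
pr()"
```

```text
clock: 10.85
tcp_pos: [0.4972, 0.0718, 0.2275]
ee_rot: [0.0, 0.988, 0.151, -0.0]
ft_force: [-2.0, 0.3, 3.3]
finger_gap: 0.136
t 10.85 tcp [0.4972 0.0718 0.2275] yaw -1.2669 F [-2.    0.29  3.31] M [-0.05  0.37 -0.04] gap 11.6 j [-0.03  0.08  1.75 -0.    1.31  1.24]
```

```bash
python3 -m creep '[[[0,0,2],[0,0,0]],[[0,0,3],[0,0,0]],[[0,0,3],[0,0,0]],[[0,0,3],[0,0,0]]]';python3 -c "
from h import *
pr();snap('wrist','w9');c=snap('scene','sc9');s=snap('side','s9')
a=c['pixels'][200:320,260:420,::-1];cv2.imwrite('pics/c14.png',cv2.resize(a,None,fx=4.5,fy=4.5,interpolation=cv2.INTER_CUBIC))
a=s['pixels'][150:300,230:400,::-1];cv2.imwrite('pics/c15.png',cv2.resize(a,None,fx=4,fy=4,interpolation=cv2.INTER_CUBIC));pr()"
```

```text
clock: 11.25
tcp_pos: [0.4975, 0.0719, 0.2273]
ee_rot: [0.0, 0.988, 0.151, 0.0]
ft_force: [-5.6, 0.3, 11.7]
finger_gap: 0.138
t 11.25 tcp [0.4975 0.0719 0.2273] yaw -1.2667 F [-5.63  0.31 11.71] M [-0.06  1.24 -0.04] gap 11.8 j [-0.03  0.08  1.75 -0.    1.31  1.24]
t 11.4 tcp [0.4975 0.0719 0.2273] yaw -1.2666 F [-6.45 -0.09 13.45] M [-0.04  1.2  -0.01] gap 11.6 j [-0.03  0.08  1.75 -0.    1.31  1.24]
```

View pics/c14.png

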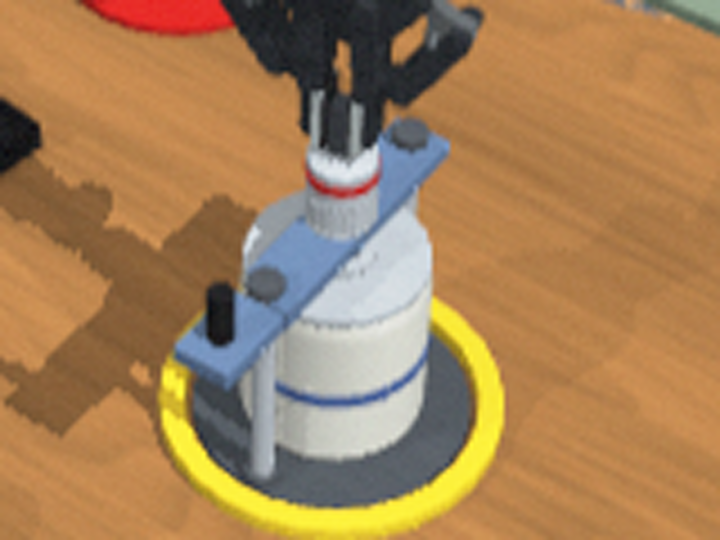

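View pics/c15.png

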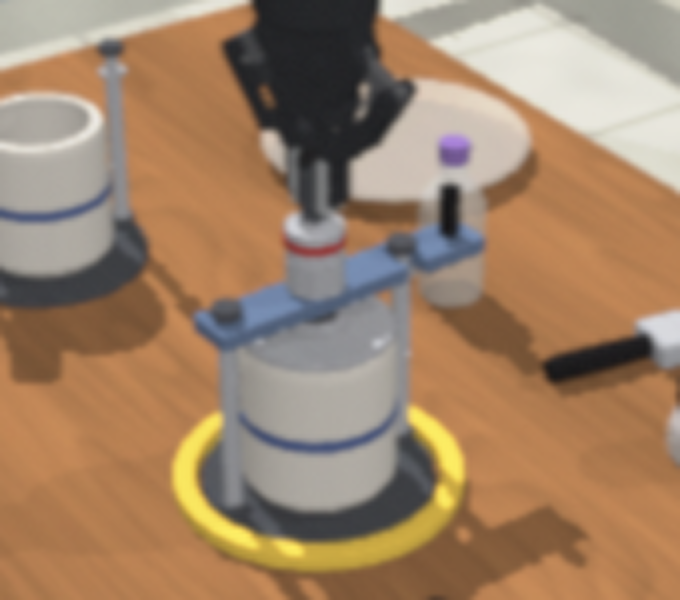

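View pics/w9.png

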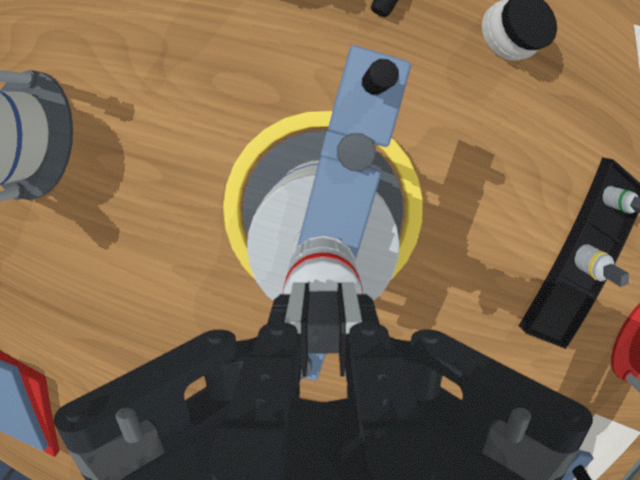

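```bash
python3 -c "
from h import *
print(job.hand_in());pr()"
```

```text
the job is handed in; nothing more can be done
None
the job is handed in; nothing more can be done
```

The bridge on the yellow-ring jar is fully home, and the large socket (red band) is seated on its nut, upright and still gripped. I handed the job in at about 11.4 s.

- **Bridge:** I swung it by its knob until it stopped against the catch post. It held at that point under about 16 N. From the wrist picture the bar lies about 0.001 rad off the line from pivot to catch post.
- **Nut size:** From directly above, the nut measured about 24.6 mm across flats and 27.5 mm across corners. That means the 24 mm large socket, so I did not move the small and medium ones; they are still upright in the tray.
- **Seating:** The socket went down with no contact force until its mouth reached the flange. The tool stopped at 227.3 mm, against 227.5 mm expected. At hand-in it was pressing with about 13 N, with about 6 N of sideways force.
- **Surroundings:** The last pictures show the socket upright with the bar still home. I made no contact with the other jar, the red look-alikes, the pot, the bottle or the brush.

The gripper reads about 11.7 mm on the 13 mm adapter, but the grip was firm throughout. I judged the fit by the measured nut size and the seating height, and did not do a twist test.

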